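# Close the washed storage jars with the lids from the pile

## Task

The four white storage jars are washed and dry, and their bamboo lids lie piled up on the worktop. Take the pile apart and close each jar with the lid of its own size, stopper fully down in the mouth so that the disc rests level on the rim. Leave the jars and the spices round them standing where they are.

Things in the scene. Friction and masses are not known exactly. Their poses are not given: they have to be found in the camera images.
- lid_s: The smallest of four round lids; it lies on top of the pile at the start. Pale bamboo disc, 42 mm across, 10 mm thick, over a black tapered stopper 12 mm deep, 25 mm wide under the disc and 17 mm at its foot. Origin: centre of the stopper's foot, z up; disc 12 to 22 mm above it. Under 80 g. The piled lids lie stopper down, each foot on the disc below, centred to about 3 mm.
- lid_m: The second smallest of four round lids; second from the top of the pile at the start. Pale bamboo disc, 50 mm across, 10 mm thick, over a black tapered stopper 12 mm deep, 33 mm wide under the disc and 25 mm at its foot. Origin: centre of the stopper's foot, z up; disc 12 to 22 mm above it. Under 80 g. The piled lids lie stopper down, each foot on the disc below, centred to about 3 mm.
- lid_l: The second largest of four round lids; third from the top of the pile at the start. Pale bamboo disc, 58 mm across, 10 mm thick, over a black tapered stopper 12 mm deep, 41 mm wide under the disc and 33 mm at its foot. Origin: centre of the stopper's foot, z up; disc 12 to 22 mm above it. Under 80 g. The piled lids lie stopper down, each foot on the disc below, centred to about 3 mm.
- lid_xl: The largest of four round lids; at the bottom of the pile, on the worktop at the start. Pale bamboo disc, 66 mm across, 10 mm thick, over a black tapered stopper 12 mm deep, 49 mm wide under the disc and 41 mm at its foot. Origin: centre of the stopper's foot, z up; disc 12 to 22 mm above it. Under 80 g. The piled lids lie stopper down, each foot on the disc below, centred to about 3 mm.
- jar_s: The smallest of four open, empty white stoneware jars, 66 mm high: round body 51 mm across, neck 37 mm across over the top 22 mm, wall 4 mm, mouth 29 mm wide; belongs to the 42 mm lid. Origin: centre of its underside, z up. With its lid home the disc rests on the rim, overhanging it by 2.5 mm; the lid's origin is then 54 mm above the jar's. Loose, 0.1 to 0.5 kg.
- jar_m: The second smallest of four open, empty white stoneware jars, 74 mm high: round body 59 mm across, neck 45 mm across over the top 22 mm, wall 4 mm, mouth 37 mm wide; belongs to the 50 mm lid. Origin: centre of its underside, z up. With its lid home the disc rests on the rim, overhanging it by 2.5 mm; the lid's origin is then 62 mm above the jar's. Loose, 0.1 to 0.5 kg.
- jar_l: The second largest of four open, empty white stoneware jars, 82 mm high: round body 67 mm across, neck 53 mm across over the top 22 mm, wall 4 mm, mouth 45 mm wide; belongs to the 58 mm lid. Origin: centre of its underside, z up. With its lid home the disc rests on the rim, overhanging it by 2.5 mm; the lid's origin is then 70 mm above the jar's. Loose, 0.1 to 0.5 kg.
- jar_xl: The largest of four open, empty white stoneware jars, 90 mm high: round body 75 mm across, neck 61 mm across over the top 22 mm, wall 4 mm, mouth 53 mm wide; belongs to the 66 mm lid. Origin: centre of its underside, z up. With its lid home the disc rests on the rim, overhanging it by 2.5 mm; the lid's origin is then 78 mm above the jar's. Loose, 0.1 to 0.5 kg.
- spice_green: A bystander that stands among the jars: upright glass spice jar with a green screw cap, 36 mm across, 102 mm high. Origin: centre of its underside, z up. Loose; to be left standing.
- spice_red: A bystander that stands behind the jars: upright spice jar with a red cap and a dark label, 45 mm across, 108 mm high. Origin: centre of its underside, z up. Loose; to be left standing.
Not all that is in view belongs to the job. Leave any blue or yellow look-alike of the jar_xl alone. What is shaped like the lid_s but grey is not meant.

How it is judged:
At the end, for the whole second after the job is handed in: Each lid sits on the jar of its own size: centred within 4 mm, seated to its full depth within 2.5 mm and level within 0.06 rad; every storage jar stands upright within 40 mm of where it stood, the two spice jars upright (within 0.1 rad) within 30 mm of where they stood; all at rest (horizontal distance between lid_s and jar_s below 0.004 m and z of lid_s in the frame of jar_s between 0.0515 and 0.0565 m and angle between each of lid_s, jar_s, lid_m, jar_m, lid_l, jar_l, lid_xl, jar_xl's own z axis and vertical below 0.06 rad and distance of each of jar_s, jar_m, jar_l, jar_xl from where it was at the start of the episode below 0.04 m and linear speed of each of lid_s, jar_s, lid_m, jar_m, lid_l, jar_l, lid_xl, jar_xl below 0.02 m/s and horizontal distance between lid_m and jar_m below 0.004 m and z of lid_m in the frame of jar_m between 0.0595 and 0.0645 m and horizontal distance between lid_l and jar_l below 0.004 m and z of lid_l in the frame of jar_l between 0.0675 and 0.0725 m and horizontal distance between lid_xl and jar_xl below 0.004 m and z of lid_xl in the frame of jar_xl between 0.0755 and 0.0805 m and distance of each of spice_green, spice_red from where it was at the start of the episode below 0.03 m and angle between each of spice_green, spice_red's own z axis and vertical below 0.1 rad); the robot touches nothing.
It fails at once if a storage jar is knocked over (angle between any of jar_s, jar_m, jar_l, jar_xl's own z axis and vertical above 0.5 rad).
It fails at once if the green-capped or the red-capped spice jar is knocked over or pushed away (angle between any of spice_green, spice_red's own z axis and vertical above 0.5 rad or distance of any of spice_green, spice_red from where it was at the start of the episode above 0.05 m).
It also fails if it takes over 106 s, if anything falls off the work surface, if the arm or the gripper's body presses on something with over 40 N, if the wrist force passes 120 N, or if a joint passes its speed limit or range.

## Robot

A 6-joint arm with a two-finger parallel gripper is mounted at the origin on a cart in front of the work surface, level with it; the furniture and walls round the work are solid. World frame = base frame: x ahead of the robot, y to its left, z up, the work surface at z = 0. Lengths are in m, angles in rad, forces in N, time in s.
With the tool pointing down it reaches from about 0.15 to 0.775 m from the base axis. Payload 6.1 kg.
Tool frame: the origin (TCP) lies at the very end of the fingers, on their centre line; the grasp point (between the pads) lies 19 mm behind it; z points along the fingers, y is the line along which they close (so a half turn about z gives the same grasp; the last joint's range is limited). The gripper opens to 85 mm and grips with 20 to 120 N. Pads are 22 mm wide; open, the fingers measure 114 mm over their backs; the gripper's body (76 mm by 85 mm) begins 54 mm behind the grasp point. The pads swing forward as they close: fully open they stand 13 mm farther back than shut.
Start: joints at [1.221, 0.126, -0.04, 1.405, 0, 1.571], TCP at [0.18, 0.493, 0.231] pointing down, gripper open.
Joint ranges: [-2.72, 2.72], [-0.95, 1.95], [-1.27, 1.35], [-1.78, 2.02], [-1.46, 1.47], [-3.14, 3.14]. Speed limits (rad/s): [2.39, 2.39, 3.01, 3.14, 3.14, 3.14].

## Interface

Orientations are given as a unit quaternion [x, y, z, w].
In Python, from bench import robot gives the robot as it stands.
- The arm moves only by the tool jog_arm, never from a script. Its argument "deltas" is a list that holds one entry, the list of rows, each a list of 7 numbers: the turn, a rotation vector about the tool's x, y, z normalised to -1 to 1, where 1 is 45 degrees, then the shift along the tool's x, y, z normalised to -1 to 1, where 1 is 0.08 m, then the opening in per cent of the stroke, from 0 (shut) to 100 (fully open). A call has 1 to 12 rows; each row is the pose to reach, as a shift and turn from the pose commanded when the call began, along the tool's axes at that moment; what a row does not reach only later rows make up. A row lasts 1/10 s, in which the tool goes at most 50 mm and 8.59 degrees, less where a joint would pass 70% of its speed; a pose out of reach is approached as far as the arm can. A call with a number of a shift or a turn outside -1 to 1 is refused whole. A call with a gripper value outside its range is refused whole. The fingers move at their own pace and stop on an object; "newtons" is the grip in N (left out, the last holds). Time passes only in rows, so rows that repeat a pose let the fingers close. It gives the time, the measured TCP pose, the force, the opening and the grip force at its end, in the units of the state.
- robot.state(): the state, without advancing time (a new reading comes with each control period).
- robot.grab_frame(name): name is "side" or "top" or "wrist"; returns the picture (420x560x3 uint8, red, green, blue); there is no depth.
- robot.get_calibration(name): a dict with "vfov" (degrees; the focal length in pixels is half the picture's height over the tangent of half this angle, whatever the lens; pixels are square), "cx", "cy" (the principal point, pixels), "extrinsics" (4x4, takes a point from camera to world coordinates). Camera axes: x right, y down, z forward; pixel columns grow to the right and rows downward; lengths in m; the calibration is good to about 2 mm. A picture is of the moment at which its call begins: read the wrist's pose just before it. get_calibration takes no time and is no camera call; for the wrist camera it gives the pose at the moment of the call.
- robot.hand_in(): hands the job in; it is judged then, once.
The state is a dict: "time": time; "q": joint angles; "joint_velocities": joint speeds; "tau": joint torques, N m; "position": TCP position; "orientation": TCP orientation; "ft_force": force on the tool from outside, world axes, zero at the start; "ft_torque": the same for the moment, N m; "grip_width": finger opening in m; "grasp_force": force on a finger pad.
Only numpy, scipy, OpenCV 4.12 (cv2) and the standard library are available. Lean on these libraries where they do the work, as an engineer would, in place of code of your own. Each camera call takes 0.05 s, during which the arm holds its last target. There are 200 camera calls.

## Working session

There is one attempt and no reset: what is moved stays moved. The work goes in short steps, Python scripts to look and compute and a tool call to move; the robot and the scene stay as the last step left them, time stands still between calls to the robot, and variables do not carry over. Pictures are saved under pics/ and viewed, at most 14 in all, crops included, and the job is handed in when it is done.

Besides the shell and the picture viewer there is one more tool, called after "Request:" by a JSON object that holds its "fn" and its "kwargs", one argument or row to a line. jog_arm: Moves the arm, as the interface text tells. Scaled input: -1 to 1 covers 0.08 m each way for a shift and 45 degrees each way for a turn. Its arguments: {"type":"object","properties":{"deltas":{"type":"array","items":{"type":"array","items":{"type":"array","items":{"type":"number"}}}},"newtons":{"type":"number"}},"required":["deltas"]}

```bash
ls; mkdir -p pics
python3 - <<'E'
from bench import robot
import cv2,numpy as np
np.set_printoptions(precision=4,suppress=True)
s=robot.state();print(s['time'],s['position'],s['orientation'],s['grip_width'],s['ft_force'])
for n in('top','side','wrist'):
    c=robot.get_calibration(n);print(n,c)
    im=robot.grab_frame(n);cv2.imwrite(f'pics/{n}0.png',cv2.cvtColor(im,cv2.COLOR_RGB2BGR))
E
```

```text
pics
0.0 [0.1798 0.4928 0.2305] [ 0.174   0.9847 -0.0008 -0.0001] 0.08500888326709535 [ 0.7057 -0.9458  0.627 ]
top {'vfov': 44.395757736998874, 'cx': 278.24684387244014, 'cy': 211.3055578944804, 'extrinsics': array([[ 0.0293, -0.9981,  0.0539,  0.4259],
       [-0.9995, -0.0296, -0.0051,  0.0265],
       [ 0.0067, -0.0538, -0.9985,  1.4521],
       [ 0.    ,  0.    ,  0.    ,  1.    ]])}
side {'vfov': 43.588160189545064, 'cx': 279.4291677747873, 'cy': 215.8731076258507, 'extrinsics': array([[ 0.858 , -0.2671,  0.4388, -0.1818],
       [-0.5136, -0.454 ,  0.7281, -1.1497],
       [ 0.0048, -0.85  , -0.5267,  0.9207],
       [ 0.    ,  0.    ,  0.    ,  1.    ]])}
wrist {'vfov': 60.62487155328528, 'cx': 278.0202082442683, 'cy': 210.42385874328252, 'extrinsics': array([[ 0.3425,  0.8904,  0.2999,  0.1018],
       [ 0.9395, -0.3244, -0.11  ,  0.521 ],
       [-0.0007,  0.3194, -0.9476,  0.3727],
       [ 0.    ,  0.    ,  0.    ,  1.    ]])}
```

View pics/top0.png

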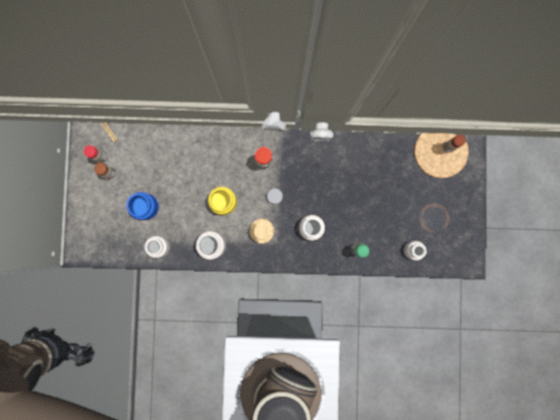

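View pics/side0.png

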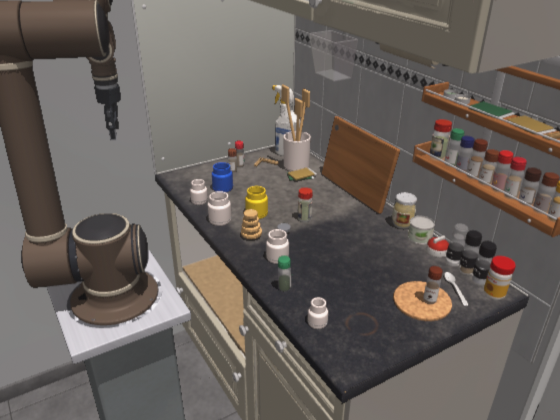

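Top view: pile at (262,231). White open jars are at (156,246), (210,245), (312,228) and (415,251). The look-alikes to leave alone are the blue jar (142,206), the yellow jar (221,201) and the grey lid (275,196). The green spice is at (362,251) and the red spice at (263,157). Next I'll check a close crop and measure.

```bash
cat > h.py <<'E'
from bench import robot
import cv2,numpy as np
np.set_printoptions(precision=4,suppress=True)
def ray(c,uv,z,R=None):
    f=210/np.tan(np.radians(c['vfov'])/2)
    d=np.array([(uv[0]-c['cx'])/f,(uv[1]-c['cy'])/f,1.])
    E=np.array(c['extrinsics']);d=E[:3,:3]@d;o=E[:3,3]
    return o+d*(z-o[2])/d[2]
def proj(c,p):
    f=210/np.tan(np.radians(c['vfov'])/2)
    E=np.array(c['extrinsics']);q=E[:3,:3].T@(np.asarray(p)-E[:3,3])
    return np.array([f*q[0]/q[2]+c['cx'],f*q[1]/q[2]+c['cy']])
def grab(n,name=None):
    c=robot.get_calibration(n);im=cv2.cvtColor(robot.grab_frame(n),cv2.COLOR_RGB2BGR)
    if name: cv2.imwrite(f'pics/{name}.png',im)
    return c,im
def white(im): 
    h=cv2.cvtColor(im,cv2.COLOR_BGR2HSV);return cv2.inRange(h,(0,0,120),(180,60,255))
E
python3 - <<'E'
from h import *
im=cv2.imread('pics/top0.png');c=robot.get_calibration('top')
P=[(156,246),(210,245),(312,228),(415,251),(262,231),(275,196)]
t=[cv2.resize(im[v-25:v+25,u-25:u+25],(260,260),interpolation=cv2.INTER_NEAREST) for u,v in P]
cv2.imwrite('pics/m0.png',np.vstack([np.hstack(t[:3]),np.hstack(t[3:])]))
g=cv2.cvtColor(im,cv2.COLOR_BGR2HSV)
for u,v in P[:4]:
    for th in (150,180,205):
        m=cv2.inRange(g,(0,0,th),(180,70,255))[v-25:v+25,u-25:u+25]
        cs,_=cv2.findContours(m,cv2.RETR_CCOMP,cv2.CHAIN_APPROX_NONE)
        cs=sorted(cs,key=len)[-2:]
        for k in cs:
            if len(k)<15: continue
            e=cv2.fitEllipse(k);p=np.array(e[0])+(u-25,v-25)
            print((u,v),th,p,np.array(e[1]),ray(c,p,.08)[:2], 'mm@.08',np.array(e[1])*1.372/514.6*1000)
h=cv2.inRange(g,(8,60,120),(25,200,255))[206:256,237:287]
k=max(cv2.findContours(h,cv2.RETR_EXTERNAL,cv2.CHAIN_APPROX_NONE)[0],key=len);e=cv2.fitEllipse(k)
p=np.array(e[0])+(237,206);print('pile',e,[ray(c,p,z)[:2] for z in(.02,.05,.088)])
E
```

```text
(156, 246) 150 [155.8415 245.9941] [22.563  24.0557] [0.3981 0.3417] mm@.08 [60.1564 64.1362]
(156, 246) 150 [147.0008 225.0801] [10.3163 19.0155] [0.4529 0.3675] mm@.08 [27.5048 50.6981]
(156, 246) 180 [149.1158 246.7002] [ 4.3535 10.8323] [0.3957 0.3595] mm@.08 [11.6072 28.8806]
(156, 246) 180 [155.5136 246.3184] [21.0815 21.5631] [0.3972 0.3425] mm@.08 [56.2064 57.4904]
(156, 246) 205 [152.9329 246.4428] [13.0767 13.9992] [0.3967 0.3494] mm@.08 [34.8643 37.324 ]
(156, 246) 205 [155.4736 246.3246] [19.7614 20.998 ] [0.3972 0.3426] mm@.08 [52.6869 55.9839]
(210, 245) 150 [212.9953 244.3352] [ 8.1852 15.9388] [0.4069 0.1902] mm@.08 [21.8229 42.4953]
(210, 245) 150 [209.031  236.7216] [37.8205 50.3581] [0.4268 0.2015] mm@.08 [100.835  134.2621]
(210, 245) 180 [211.5408 244.4878] [12.6154 17.8451] [0.4064 0.1941] mm@.08 [33.6346 47.5776]
(210, 245) 180 [209.8343 244.6119] [27.0058 27.4184] [0.4059 0.1986] mm@.08 [72.0016 73.1016]
(210, 245) 205 [208.223  244.9416] [19.7916 20.0191] [0.4049 0.2029] mm@.08 [52.7673 53.374 ]
(210, 245) 205 [209.8587 244.6971] [26.127  26.5153] [0.4057 0.1
[... 654 characters left out ...]
.4065 -0.3571] mm@.08 [24.2195 24.2195]
(415, 251) 150 [416.6646 250.1778] [17.8915 19.1551] [ 0.4073 -0.3522] mm@.08 [47.7013 51.0703]
(415, 251) 180 [418.7144 250.4753] [10.0502 10.4264] [ 0.4066 -0.3577] mm@.08 [26.7954 27.7983]
(415, 251) 180 [417.6037 250.1192] [14.7291 18.7367] [ 0.4075 -0.3547] mm@.08 [39.27   49.9547]
(415, 251) 205 [418.7168 250.5381] [10.9018 11.5069] [ 0.4065 -0.3577] mm@.08 [29.0657 30.679 ]
(415, 251) 205 [417.9462 250.2217] [13.0293 17.8423] [ 0.4072 -0.3556] mm@.08 [34.738  47.5702]
pile ((24.488447189331055, 24.64793586730957), (23.5441951751709, 24.29057502746582), 173.4014892578125) [array([0.448 , 0.0641]), array([0.4475, 0.0633]), array([0.4469, 0.0623])]
```

View pics/m0.png

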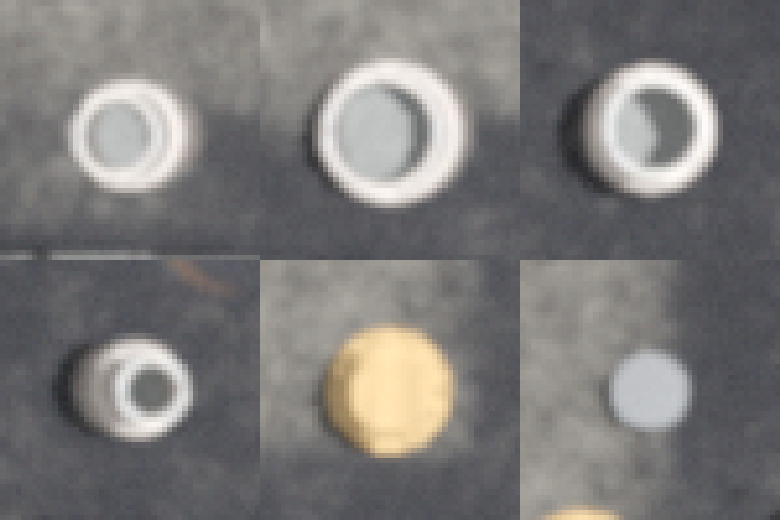

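View pics/wrist0.png

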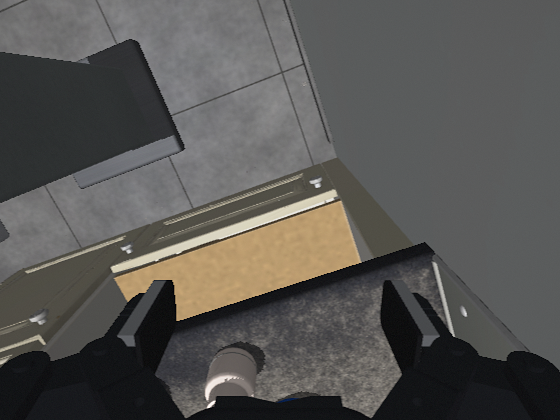

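The crop confirms the identities by mouth width (measured against given):

| Jar | Pixel | Measured | Given |
|---|---|---|---|
| jar_m | (153,246) | 36 mm | 37 mm |
| jar_xl | (208,245) | 53 mm | 53 mm |
| jar_l | (313,227) | 44 mm | 45 mm |
| jar_s | (419,250.5) | 30 mm | 29 mm |

The pile's discs are concentric at (262,231), and the grey disc is separate from them. I'll turn the tool square and travel above the pile.

Request:
{"fn": "jog_arm", "kwargs": {
  "deltas": [
    [[0,0,-0.19,-0.35,-0.35,0,100],[0,0,-0.38,-0.7,-0.7,0,100],[0,0,-0.445,-1,-1,0,100],[0,0,-0.445,-1,-1,0,100]]
  ],
  "newtons": 25
}}

```text
time: 0.55
position: [0.2284, 0.3876, 0.2315]
orientation: [0.001, 1.0, -0.0, 0.0]
ft_force: [-0.1, 0.6, 0.0]
grip_width: 0.0852
grasp_force: 0.0
```

Request:
{"fn": "jog_arm", "kwargs": {
  "deltas": [
    [[0,0,0,-0.34,-0.5,0,100],[0,0,0,-0.68,-1,0,100]]
  ]
}}

```text
time: 0.75
position: [0.2821, 0.3104, 0.231]
orientation: [-0.001, 1.0, 0.0, -0.0]
ft_force: [0.9, -0.0, 0.3]
grip_width: 0.0854
grasp_force: 0.0
```

Request:
{"fn": "jog_arm", "kwargs": {
  "deltas": [
    [[0,0,0,-0.34,-0.5,0,100],[0,0,0,-0.68,-1,0,100]]
  ]
}}

```text
time: 0.95
position: [0.337, 0.2295, 0.2312]
orientation: [-0.0, 1.0, 0.0, 0.0]
ft_force: [1.3, 0.5, 0.1]
grip_width: 0.0855
grasp_force: 0.0
```

Request:
{"fn": "jog_arm", "kwargs": {
  "deltas": [
    [[0,0,0,-0.34,-0.5,0,100],[0,0,0,-0.68,-1,0,100]]
  ]
}}

```text
time: 1.15
position: [0.3916, 0.1492, 0.2313]
orientation: [0.0, 1.0, 0.0, 0.0]
ft_force: [0.5, 0.2, -0.6]
grip_width: 0.0858
grasp_force: 0.0
```

Request:
{"fn": "jog_arm", "kwargs": {
  "deltas": [
    [[0,0,0,-0.34,-0.5,0,80],[0,0,0,-0.68,-1,0,80],[0,0,0,-0.68,-1,0,80],[0,0,0,-0.68,-1,0,80]]
  ]
}}

```text
time: 1.55
position: [0.4455, 0.0699, 0.2308]
orientation: [0.002, 1.0, 0.0, -0.001]
ft_force: [-0.1, -0.2, -0.2]
grip_width: 0.0685
grasp_force: 0.0
```

```bash
cat >> h.py <<'E'
TOPJ={'m':((152.93,246.44),.074),'xl':((208.22,244.94),.09),'l':((312.87,226.79),.082),'s':((418.72,250.54),.066)}
def info():
    from scipy.spatial.transform import Rotation as R
    s=robot.state();print('t',round(s['time'],2),'pos',s['position'],'q6',round(s['q'][5],2),'w',round(s['grip_width'],4),'g',round(s['grasp_force'],1),'F',np.array(s['ft_force']))
    print(R.from_quat(s['orientation']).as_matrix().round(4).tolist());return s
E
python3 - <<'E'
from h import *
s=info();ct=robot.get_calibration('top')
for k,(p,z) in TOPJ.items(): print(k,ray(ct,p,z))
c,im=grab('wrist','w1')
print('proj tcp',proj(c,s['position']),'pile',proj(c,[.447,.062,.088]))
c,im=grab('wrist','w1')
E
```

```text
t 1.55 pos [0.4455 0.0699 0.2308] q6 0.16 w 0.0685 g 0.0 F [-0.0934 -0.1638 -0.1812]
[[-1.0, 0.0034, -0.0013], [0.0034, 1.0, 0.0003], [0.0013, 0.0003, -1.0]]
m [0.3966 0.3508 0.074 ]
xl [0.4051 0.2016 0.09  ]
l [ 0.4613 -0.0739  0.082 ]
s [ 0.4063 -0.3616  0.066 ]
proj tcp [278.2996 284.4793] pile [268.5132 197.3575]
```

View pics/w1.png

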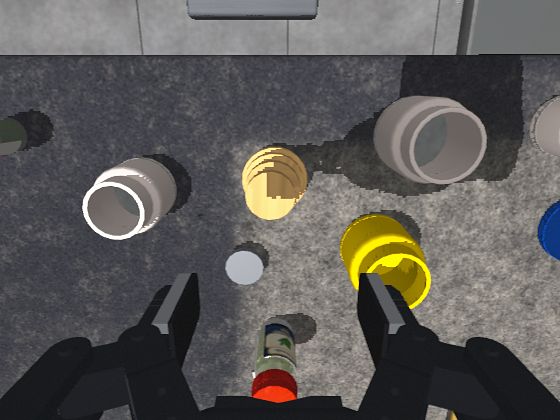

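The wrist picture shows the pile at (275,185) with the small lid's face around (275,197). The jar_l mouth is at (115,210), the jar_xl mouth at (447,143), yellow at (400,280) and grey at (245,267). Next I'll fit the small lid and cross-check the jar_l mouth against the top view.

```bash
cat >> h.py <<'E'
from scipy.optimize import least_squares
def lidfit(c,im,g,r,z,show=False):
    """far (+x) arc of the disc's top edge on plane z, fixed radius; g: guess xy"""
    h=cv2.cvtColor(im,cv2.COLOR_BGR2HSV);m=cv2.inRange(h,(8,60,60),(28,220,255))
    cs,_=cv2.findContours(m,cv2.RETR_EXTERNAL,cv2.CHAIN_APPROX_NONE)
    u=proj(c,[*g,z]);k=max([k for k in cs if cv2.pointPolygonTest(k,(float(u[0]),float(u[1])),True)>-8],key=cv2.contourArea)
    P=np.array([ray(c,p+0.,z)[:2] for p in k[:,0]]);o=np.array(g,float)
    for _ in range(6):
        d=P-o;a=np.abs(np.arctan2(d[:,1],d[:,0]));Q=P[(a<1.05)]
        f=least_squares(lambda q:np.hypot(*(Q-q).T)-r,o,loss='soft_l1',f_scale=.001);o=f.x
    print('lid',o,'n',len(Q),'rms mm',1e3*np.sqrt(np.mean((np.hypot(*(Q-o).T)-r)**2)));return o
def mouth(c,im,g,r,z,th=None):
    """hole outline of jar mouth on plane z: ellipse of the hole in the bright rim"""
    u,v=proj(c,[*g,z]).astype(int);R=int(np.hypot(*(proj(c,[g[0],g[1]+r,z])-proj(c,[*g,z])))*1.9)
    y0,x0=max(v-R,0),max(u-R,0)
    gy=cv2.cvtColor(im,cv2.COLOR_BGR2GRAY)[y0:v+R,x0:u+R]
    for th in ([th] if th else (150,170,190,210,230)):
        cs,hi=cv2.findContours((gy>th).astype(np.uint8),cv2.RETR_CCOMP,cv2.CHAIN_APPROX_NONE)
        for i,k in enumerate(cs):
            if hi[0][i][3]>=0 and len(k)>30:
                P=np.array([ray(c,p+np.array([x0,y0]),z)[:2] for p in k[:,0]])
                f=least_squares(lambda q:np.hypot(*(P-q[:2]).T)-q[2],[*P.mean(0),r],loss='soft_l1',f_scale=.001)
                print('mouth',th,f.x,len(k),'rms mm',1e3*np.sqrt(np.mean(f.fun**2)))
E
python3 - <<'E'
from h import *
im=cv2.imread('pics/w1.png');c=robot.get_calibration('wrist')
for r,z in((.021,.088),):lidfit(c,im,(.447,.064),r,z)
mouth(c,im,(.4613,-.0739),.0225,.082)
mouth(c,im,(.4051,.2016),.0265,.09)
E
```

```text
lid [0.4447 0.0646] n 46 rms mm 0.22140733313143654
mouth 150 [ 0.4604 -0.0698  0.0225] 144 rms mm 0.2845461893364378
mouth 170 [ 0.4605 -0.0696  0.0227] 147 rms mm 0.27775177250811794
mouth 190 [ 0.4605 -0.0697  0.0228] 147 rms mm 0.2759989464038657
mouth 210 [ 0.4605 -0.0697  0.0228] 147 rms mm 0.2769173177636348
mouth 230 [ 0.4605 -0.0698  0.023 ] 148 rms mm 0.23626794431417275
mouth 150 [0.4042 0.2043 0.0273] 197 rms mm 0.26237632850384207
```

Request:
{"fn": "jog_arm", "kwargs": {
  "deltas": [
    [[0,0,0,0.01,-0.066,0.5,80],[0,0,0,0.01,-0.066,1,80]]
  ]
}}

```text
time: 1.85
position: [0.4448, 0.0667, 0.1515]
orientation: [-0.001, 1.0, 0.0, 0.002]
ft_force: [0.9, 1.5, -0.1]
grip_width: 0.0683
grasp_force: 0.0
```

Request:
{"fn": "jog_arm", "kwargs": {
  "deltas": [
    [[0,0,0,0,0,0.4,80],[0,0,0,0,0,0.7,80],[0,0,0,0,0,0.8,80],[0,0,0,0,0,0.8,80]]
  ]
}}

```text
time: 2.25
position: [0.4433, 0.0663, 0.0868]
orientation: [-0.001, 1.0, -0.0, -0.001]
ft_force: [0.4, 0.3, -0.0]
grip_width: 0.0683
grasp_force: 0.0
```

Run:
```python
from h import *
s=info();c,im=grab('wrist','w2');lidfit(c,im,(.4447,.0646),.021,.088)
c,im=grab('side');u,v=proj(c,[.4447,.0646,.08]).astype(int)
cv2.imwrite('pics/s2.png',cv2.resize(im[v-60:v+60,u-60:u+60],(480,480),interpolation=cv2.INTER_CUBIC))
```

```text
t 2.25 pos [0.4433 0.0663 0.0868] q6 0.15 w 0.0683 g 0.0 F [ 0.4419  0.2504 -0.014 ]
[[-1.0, -0.002, -0.0018], [-0.002, 1.0, -0.0001], [0.0018, -0.0001, -1.0]]
lid [0.4436 0.0636] n 143 rms mm 1.6284951254151363
```

View pics/s2.png

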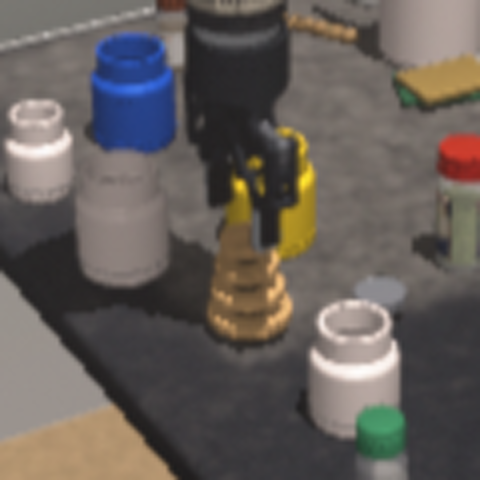

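The side crop shows the fingers flanking the top lid, clear of the lower ones. I'll lower to 66 mm and close.

Request:
{"fn": "jog_arm", "kwargs": {
  "deltas": [
    [[0,0,0,0.0,-0.01,0.15,75],[0,0,0,0.0,-0.01,0.26,65],[0,0,0,0.0,-0.01,0.26,40],[0,0,0,0,-0.01,0.26,30],[0,0,0,0,-0.01,0.26,30],[0,0,0,0,-0.01,0.26,30]]
  ],
  "newtons": 25
}}

```text
time: 2.95
position: [0.4445, 0.0645, 0.0667]
orientation: [0.0, 1.0, 0.0, 0.0]
ft_force: [-1.1, -1.3, 0.2]
grip_width: 0.04
grasp_force: 25.2
```

Request:
{"fn": "jog_arm", "kwargs": {
  "deltas": [
    [[0,0,0,0,0,0,20],[0,0,0,0,0,0,20],[0,0,0,0,0,-0.06,20],[0,0,0,0,0,-0.5,20],[0,0,0,0,0,-1,20]]
  ]
}}

```text
time: 3.45
position: [0.4431, 0.0643, 0.1465]
orientation: [0.0, 1.0, -0.0, -0.002]
ft_force: [0.7, -0.5, 1.2]
grip_width: 0.04
grasp_force: 25.4
```

Run:
```python
from h import *
s=info();c,im=grab('wrist','w3')
```

```text
t 3.45 pos [0.4431 0.0643 0.1465] q6 0.14 w 0.04 g 25.4 F [ 0.7375 -0.5161  1.231 ]
[[-1.0, 0.0002, -0.0033], [0.0002, 1.0, -0.0005], [0.0033, -0.0005, -1.0]]
```

View pics/w3.png

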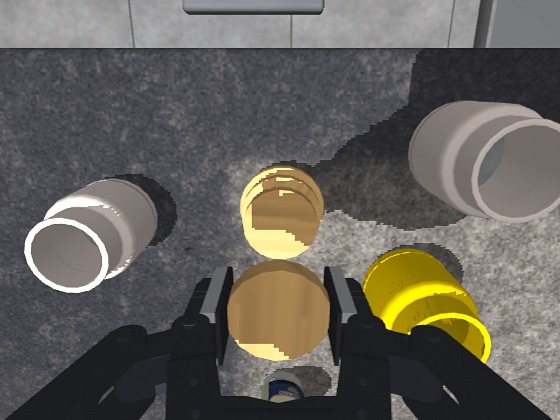

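The small lid is held level at (278,310). lid_m is now on top of the pile at (282,225), and the jar_l mouth is at (66,255). I'll compute the lid's offset in the hand, then go to jar_s.

Run:
```python
from h import *
im=cv2.imread('pics/w3.png');c=robot.get_calibration('wrist');p=robot.state()['position']
o=lidfit(c,im,(p[0],p[1]),.021,p[2]+.022);print('held offset',o-p[:2])
lidfit(c,im,(.4447,.0646),.025,.066)
mouth(c,im,(.4605,-.0697),.0225,.082)
```

```text
lid [0.4476 0.0645] n 92 rms mm 0.21224099799733503
held offset [ 0.0011 -0.0003]
lid [0.4511 0.0673] n 120 rms mm 1.3999491150022625
mouth 150 [ 0.4679 -0.0744  0.0233] 192 rms mm 0.20772412297658607
mouth 150 [ 0.4587 -0.0605  0.0244] 217 rms mm 5.825399229654898
mouth 170 [ 0.468  -0.0745  0.0233] 192 rms mm 0.22843558104367498
mouth 190 [ 0.4681 -0.0744  0.0234] 193 rms mm 0.24372870849669123
mouth 210 [ 0.4681 -0.0744  0.0235] 194 rms mm 0.24349773283255222
mouth 230 [ 0.4681 -0.0745  0.0236] 195 rms mm 0.2531257829457719
```

Request:
{"fn": "jog_arm", "kwargs": {
  "deltas": [
    [[0,0,0,0.05,-0.6,0,20],[0,0,0,0.1,-1,0,20]]
  ]
}}

```text
time: 3.7
position: [0.4369, -0.0163, 0.1476]
orientation: [-0.001, 1.0, -0.0, 0.001]
ft_force: [0.5, 0.2, -0.0]
grip_width: 0.0398
grasp_force: 25.5
```

Request:
{"fn": "jog_arm", "kwargs": {
  "deltas": [
    [[0,0,0,0.05,-0.6,0,20],[0,0,0,0.1,-1,0,20]]
  ]
}}

```text
time: 3.9
position: [0.4281, -0.0975, 0.147]
orientation: [0.0, 1.0, -0.0, 0.001]
ft_force: [-0.1, 0.9, 0.1]
grip_width: 0.0401
grasp_force: 25.5
```

Request:
{"fn": "jog_arm", "kwargs": {
  "deltas": [
    [[0,0,0,0.05,-0.6,0,20],[0,0,0,0.1,-1,0,20]]
  ]
}}

```text
time: 4.1
position: [0.4201, -0.1779, 0.147]
orientation: [0.001, 1.0, -0.0, 0.001]
ft_force: [0.5, 0.6, -0.3]
grip_width: 0.0399
grasp_force: 25.5
```

Request:
{"fn": "jog_arm", "kwargs": {
  "deltas": [
    [[0,0,0,0.05,-0.6,0,20],[0,0,0,0.1,-1,0,20]]
  ]
}}

```text
time: 4.3
position: [0.412, -0.2581, 0.1469]
orientation: [0.001, 1.0, -0.0, 0.0]
ft_force: [1.5, 0.9, -0.3]
grip_width: 0.0401
grasp_force: 25.5
```

Request:
{"fn": "jog_arm", "kwargs": {
  "deltas": [
    [[0,0,0,0,-0.6,0,20],[0,0,0,0,-0.8,0,20],[0,0,0,0,-0.8,0,20],[0,0,0,0,-0.8,0,20]]
  ]
}}

```text
time: 4.7
position: [0.4121, -0.319, 0.1464]
orientation: [0.0, 1.0, 0.0, -0.0]
ft_force: [0.3, 0.9, -1.0]
grip_width: 0.0403
grasp_force: 25.5
```

Run:
```python
from h import *
info();c,im=grab('wrist','w4');mouth(c,im,(.408,-.358),.0145,.066)
p=robot.state()['position'];o=lidfit(c,im,(p[0],p[1]),.021,p[2]+.022);print('held offset',o-p[:2])
```

```text
t 4.7 pos [ 0.4121 -0.319   0.1464] q6 -0.66 w 0.0403 g 25.5 F [ 0.3421  0.8754 -0.9581]
[[-1.0, 0.0007, -0.0004], [0.0007, 1.0, 0.0009], [0.0004, 0.0009, -1.0]]
mouth 150 [ 0.4055 -0.3594  0.0141] 126 rms mm 0.9706123560377973
mouth 150 [ 0.3995 -0.3539  0.0152] 123 rms mm 2.4194155746993005
mouth 170 [ 0.406  -0.3591  0.0144] 126 rms mm 0.3414946270107157
mouth 170 [ 0.4009 -0.3552  0.017 ] 147 rms mm 2.561635637792996
mouth 190 [ 0.4061 -0.359   0.0145] 123 rms mm 0.19657392121171166
mouth 210 [ 0.406  -0.359   0.0146] 123 rms mm 0.20703175196405943
mouth 230 [ 0.4061 -0.359   0.0146] 123 rms mm 0.21253275143726927
lid [ 0.4107 -0.3182] n 219 rms mm 2.711512096855129
held offset [-0.0014  0.0003]
```

View pics/w4.png

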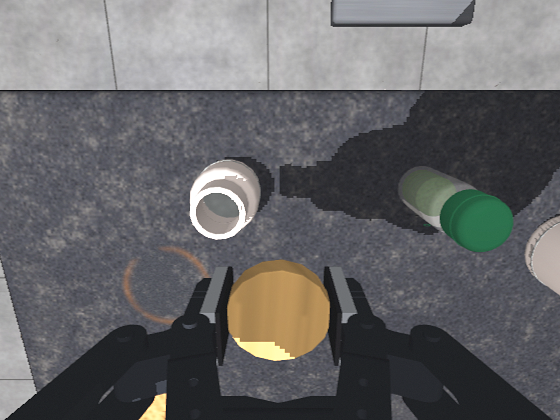

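The picture shows the jar_s mouth at (217,212) and the held lid at (278,310); green is well to the side at (475,220).

```bash
cat >> h.py <<'E'
def held(c,im,p,r,dz):
    """held disc: circle on plane p.z+dz; edge points found along radial lines by hue, +x arc between the fingers"""
    h=cv2.cvtColor(im,cv2.COLOR_BGR2HSV);m=cv2.inRange(h,(8,60,40),(28,220,255));P=[]
    for a in np.linspace(-.7,.7,41):
        for rr in np.arange(r-.008,r+.008,.0002):
            q=np.array([p[0]+rr*np.cos(a),p[1]+rr*np.sin(a)]);u=proj(c,[*q,p[2]+dz]).round().astype(int)
            if not (0<=u[1]<420 and m[u[1],u[0]]): P.append(q);break
    P=np.array(P);f=least_squares(lambda q:np.hypot(*(P-q).T)-r,p[:2],loss='soft_l1',f_scale=.0005)
    print('held off',f.x-p[:2],'rms mm',1e3*np.sqrt(np.mean((np.hypot(*(P-f.x).T)-r)**2)))
E
python3 - <<'E'
from h import *
im=cv2.imread('pics/w4.png');c=robot.get_calibration('wrist');s=info()
held(c,im,np.array(s['position']),.021,.022)
c,im=grab('wrist');p=np.array(robot.state()['position']);held(c,im,p,.021,.022);mouth(c,im,(.406,-.359),.0145,.066,200)
E
```

```text
t 4.75 pos [ 0.4121 -0.3185  0.1464] q6 -0.66 w 0.04 g 25.5 F [-0.0573  0.0119 -0.4556]
[[-1.0, -0.0002, -0.0004], [-0.0002, 1.0, 0.0008], [0.0004, 0.0008, -1.0]]
held off [-0.002   0.0084] rms mm 1.5388845226159327
held off [-0.0021  0.0064] rms mm 1.4122433087725657
mouth 200 [ 0.4061 -0.3589  0.0146] 123 rms mm 0.20817110315236312
```

Run:
```python
from h import *
im=cv2.imread('pics/w4.png');c=robot.get_calibration('wrist');p=np.array(robot.state()['position'])
h=cv2.cvtColor(im,cv2.COLOR_BGR2HSV)
print('col278',[ (v,h[v,278].tolist()) for v in range(340,372,3)])
m=cv2.inRange(h,(5,25,60),(32,230,255));m[:,:226]=0;m[:,331:]=0
k=max(cv2.findContours(m,cv2.RETR_EXTERNAL,cv2.CHAIN_APPROX_NONE)[0],key=cv2.contourArea);print(cv2.boundingRect(k),cv2.fitEllipse(k))
P=np.array([ray(c,q+0.,p[2]+.022)[:2] for q in k[:,0]])
for far in(0,1):
  Q=P[P[:,0]>p[0]+.008] if far else P
  f=least_squares(lambda q:np.hypot(*(Q-q[:2]).T)-q[2],[*p[:2],.021],loss='soft_l1',f_scale=.0005);print(f.x[:2]-p[:2],f.x[2],np.std(f.fun))
```

```text
col278 [(340, [18, 132, 187]), (343, [17, 130, 186]), (346, [30, 62, 255]), (349, [29, 72, 255]), (352, [29, 74, 255]), (355, [29, 72, 255]), (358, [29, 72, 255]), (361, [112, 60, 77]), (364, [113, 29, 78]), (367, [115, 28, 99]), (370, [120, 25, 83])]
(227, 259, 103, 102) ((278.0398254394531, 310.1332092285156), (101.04002380371094, 104.42757415771484), 87.97097778320312)
[-0.0003 -0.0001] 0.02186255464138353 0.0009844031429629698
[ 0.0015 -0.0001] 0.02064723017768435 0.00017855861801587396
```

Request:
{"fn": "jog_arm", "kwargs": {
  "deltas": [
    [[0,0,0,0.08,-0.5,0,20],[0,0,0,0.08,-0.5,0.4,20],[0,0,0,0.08,-0.5,0.82,20],[0,0,0,0.08,-0.5,0.82,20],[0,0,0,0.08,-0.5,0.82,20],[0,0,0,0.08,-0.5,0.82,20]]
  ]
}}

```text
time: 5.4
position: [0.4069, -0.3595, 0.083]
orientation: [-0.0, 1.0, -0.001, 0.001]
ft_force: [0.4, 1.0, 0.7]
grip_width: 0.04
grasp_force: 25.6
```

Run:
```python
from h import *
s=info()
c,a=grab('top');u,v=proj(c,[.406,-.359,.08]).astype(int);a=cv2.resize(a[v-30:v+30,u-30:u+30],(390,390),interpolation=cv2.INTER_CUBIC)
c,b=grab('side');u,v=proj(c,[.406,-.359,.08]).astype(int);b=cv2.resize(b[v-30:v+30,u-30:u+30],(390,390),interpolation=cv2.INTER_CUBIC)
cv2.imwrite('pics/v5.png',np.hstack([a,b]))
```

```text
t 5.4 pos [ 0.4069 -0.3595  0.083 ] q6 -0.72 w 0.04 g 25.6 F [0.3708 0.9763 0.7271]
[[-1.0, -0.0008, 0.002], [-0.0008, 1.0, -0.0017], [-0.002, -0.0017, -1.0]]
```

View pics/v5.png

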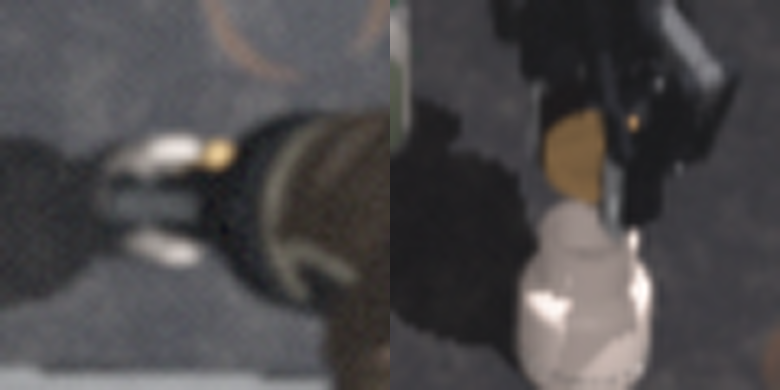

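The side crop (right) shows the disc at (575,150) above the jar neck at (585,235). I'll check numerically that it is level by projecting the expected outlines.

Run:
```python
from h import *
c=robot.get_calibration('side');u0=proj(c,[.406,-.359,.08]).astype(int)-30
p=np.array(robot.state()['position']);im=cv2.imread('pics/v5.png')
t=np.linspace(0,2*np.pi,60)
for x,y,z,r,col in((p[0],p[1],p[2]+.022,.021,(0,255,0)),(p[0],p[1],p[2]+.012,.021,(0,255,0)),(p[0],p[1],p[2],.0085,(255,255,0)),(.406,-.359,.066,.0185,(0,0,255)),(.406,-.359,0.044,.0185,(255,0,0))):
    q=np.array([(proj(c,[x+r*np.cos(a),y+r*np.sin(a),z])-u0)*6.5+(390,0) for a in t])
    print(col,q.min(0),q.max(0));cv2.polylines(im,[q.astype(np.int32)],True,col,1)
cv2.imwrite('pics/v5b.png',im[:,390:])
```

```text
(0, 255, 0) [535.7412 111.6349] [649.4738 184.9884]
(0, 255, 0) [534.7768 132.3801] [648.0346 206.0168]
(255, 255, 0) [567.1371 178.6338] [612.7408 208.5679]
(0, 0, 255) [535.271  195.2589] [633.8252 260.7871]
(255, 0, 0) [533.1978 239.2906] [630.8659 305.3072]
```

View pics/v5b.png

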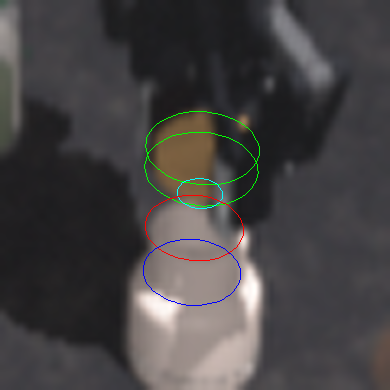

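The overlay matches: the disc is level and centred over jar_s. I'll insert it with force watching.

Request:
{"fn": "jog_arm", "kwargs": {
  "deltas": [
    [[0,0,0,0.01,0.005,0.08,20],[0,0,0,0.01,0.005,0.16,20],[0,0,0,0.01,0.005,0.22,20],[0,0,0,0.01,0.005,0.26,20],[0,0,0,0.01,0.005,0.26,20]]
  ]
}}

```text
time: 6.0
position: [0.4046, -0.3588, 0.0593]
orientation: [0.0, 1.0, 0.0, -0.001]
ft_force: [0.3, 0.4, -0.7]
grip_width: 0.0399
grasp_force: 25.6
```

Request:
{"fn": "jog_arm", "kwargs": {
  "deltas": [
    [[0,0,0,0,0,0.03,20],[0,0,0,0,0,0.06,20],[0,0,0,0,0,0.08,20],[0,0,0,0,0,0.08,20]]
  ]
}}

```text
time: 6.4
position: [0.4052, -0.3591, 0.0538]
orientation: [0.0, 1.0, 0.0, 0.0]
ft_force: [0.3, 1.7, 0.9]
grip_width: 0.0396
grasp_force: 27.0
```

Request:
{"fn": "jog_arm", "kwargs": {
  "deltas": [
    [[0,0,0,0,0,0.015,20],[0,0,0,0,0,0.015,50],[0,0,0,0,0,0.015,65],[0,0,0,0,0,0.015,65],[0,0,0,0,0,-0.2,65],[0,0,0,0,0,-0.6,65],[0,0,0,0,0,-1,65]]
  ]
}}

```text
time: 7.1
position: [0.4045, -0.3588, 0.1339]
orientation: [0.0, 1.0, 0.001, -0.001]
ft_force: [0.1, 0.0, -0.3]
grip_width: 0.0554
grasp_force: 0.0
```

Request:
{"fn": "jog_arm", "kwargs": {
  "deltas": [
    [[0,0,0,0,0.5,-0.4,70],[0,0,0,0,0.5,-0.4,70],[0,0,0,0,0.5,-0.4,70]]
  ]
}}

```text
time: 7.4
position: [0.4055, -0.3191, 0.1664]
orientation: [-0.0, 1.0, -0.001, 0.001]
ft_force: [0.5, 0.2, -1.0]
grip_width: 0.0599
grasp_force: 0.0
```

```bash
cat >> h.py <<'E'
def lids(c,im,g,r,z,need=True):
    """seated lid: outline of tan blob on plane z, far arc + full"""
    h=cv2.cvtColor(im,cv2.COLOR_BGR2HSV);m=cv2.inRange(h,(5,25,60),(32,230,255))
    u=proj(c,[*g,z]);k=[k for k in cv2.findContours(m,cv2.RETR_EXTERNAL,cv2.CHAIN_APPROX_NONE)[0] if cv2.pointPolygonTest(k,(float(u[0]),float(u[1])),True)>-12]
    k=max(k,key=cv2.contourArea);P=np.array([ray(c,q+0.,z)[:2] for q in k[:,0]]);o=np.array(g,float)
    for _ in range(8):
        d=P-o;Q=P[np.abs(np.arctan2(d[:,1],d[:,0]))<1.2]
        o=least_squares(lambda q:np.hypot(*(Q-q).T)-r,o,loss='soft_l1',f_scale=.0005).x
    e=np.hypot(*(Q-o).T)-r
    f=least_squares(lambda q:np.hypot(*(Q-q[:2]).T)-q[2],[*o,r],loss='soft_l1',f_scale=.0005)
    print('lid',o,'n',len(Q),'rms mm',1e3*np.sqrt(np.mean(e**2)),'free fit',f.x);return o
E
python3 - <<'E'
from h import *
info();c,im=grab('wrist','w6');lids(c,im,(.406,-.359),.021,.076)
E
```

```text
t 7.4 pos [ 0.4055 -0.3191  0.1664] q6 -0.67 w 0.0599 g 0.0 F [ 0.5129  0.1508 -0.9794]
[[-1.0, -0.0009, 0.0015], [-0.0009, 1.0, -0.0016], [-0.0015, -0.0016, -1.0]]
lid [ 0.4065 -0.3589] n 63 rms mm 0.2377646775658615 free fit [ 0.4064 -0.3589  0.021 ]
```

View pics/w6.png

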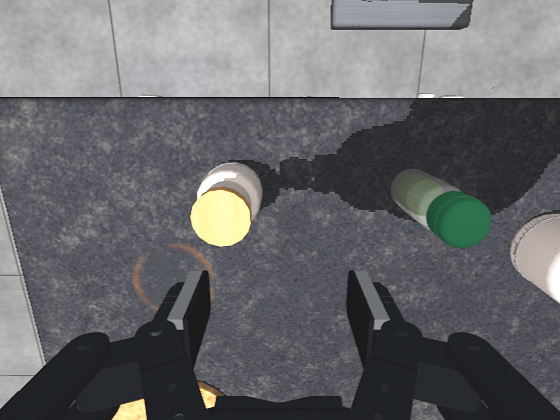

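The smallest lid sits home on jar_s at (221,217), with fitted radius 21.0 mm on the z=76 plane and centred. Returning to the pile.

Request:
{"fn": "jog_arm", "kwargs": {
  "deltas": [
    [[0,0,0,-0.05,0.5,0,80],[0,0,0,-0.1,0.96,0,80]]
  ]
}}

```text
time: 7.65
position: [0.4123, -0.2422, 0.1637]
orientation: [0.002, 1.0, 0.001, -0.001]
ft_force: [-0.1, -0.2, -0.2]
grip_width: 0.0685
grasp_force: 0.0
```

Request:
{"fn": "jog_arm", "kwargs": {
  "deltas": [
    [[0,0,0,-0.05,0.5,0,80],[0,0,0,-0.1,0.96,0,80]]
  ]
}}

```text
time: 7.85
position: [0.4204, -0.1645, 0.1639]
orientation: [0.001, 1.0, 0.0, -0.001]
ft_force: [0.5, -0.1, -0.0]
grip_width: 0.0684
grasp_force: 0.0
```

Request:
{"fn": "jog_arm", "kwargs": {
  "deltas": [
    [[0,0,0,-0.05,0.5,0,80],[0,0,0,-0.1,0.96,0,80]]
  ]
}}

```text
time: 8.05
position: [0.4286, -0.0877, 0.164]
orientation: [0.001, 1.0, 0.0, -0.001]
ft_force: [1.3, -0.2, -0.4]
grip_width: 0.0681
grasp_force: 0.0
```

Request:
{"fn": "jog_arm", "kwargs": {
  "deltas": [
    [[0,0,0,-0.05,0.5,0,80],[0,0,0,-0.1,0.96,0,80]]
  ]
}}

```text
time: 8.25
position: [0.4367, -0.0109, 0.1641]
orientation: [0.001, 1.0, -0.0, -0.001]
ft_force: [0.5, -0.6, -0.3]
grip_width: 0.068
grasp_force: 0.0
```

Request:
{"fn": "jog_arm", "kwargs": {
  "deltas": [
    [[0,0,0,-0.05,0.5,0,80],[0,0,0,-0.1,0.96,0,80],[0,0,0,-0.1,0.96,0,80],[0,0,0,-0.1,0.96,0,80],[0,0,0,-0.1,0.96,0,80]]
  ]
}}

```text
time: 8.75
position: [0.4449, 0.064, 0.1647]
orientation: [0.001, 1.0, -0.0, -0.001]
ft_force: [-0.4, 0.2, -0.8]
grip_width: 0.0683
grasp_force: 0.0
```

Run:
```python
from h import *
info();c,im=grab('wrist','w7');lids(c,im,(.447,.064),.025,.066);mouth(c,im,(.4605,-.0697),.0225,.082,200)
```

```text
t 8.75 pos [0.4449 0.064  0.1647] q6 0.14 w 0.0683 g 0.0 F [-0.3765  0.1792 -0.8304]
[[-1.0, 0.0012, -0.0018], [0.0012, 1.0, -0.0007], [0.0018, -0.0007, -1.0]]
lid [0.4448 0.0655] n 73 rms mm 0.2252271466144561 free fit [0.4449 0.0655 0.025 ]
mouth 200 [ 0.4603 -0.0702  0.0227] 182 rms mm 0.20983678578508305
```

Request:
{"fn": "jog_arm", "kwargs": {
  "deltas": [
    [[0,0,0,0,0.018,0.5,80],[0,0,0,0,0.018,0.9,80]]
  ]
}}

```text
time: 9.0
position: [0.4456, 0.0651, 0.0929]
orientation: [0.001, 1.0, 0.0, 0.001]
ft_force: [0.6, 0.0, 0.1]
grip_width: 0.068
grasp_force: 0.0
```

Request:
{"fn": "jog_arm", "kwargs": {
  "deltas": [
    [[0,0,0,0,0,0.3,80],[0,0,0,0,0,0.5,80],[0,0,0,0,0,0.61,80],[0,0,0,0,0,0.61,80],[0,0,0,0,0,0.61,60],[0,0,0,0,0,0.61,45],[0,0,0,0,0,0.61,30],[0,0,0,0,0,0.61,30],[0,0,0,0,0,0.61,30]]
  ]
}}

```text
time: 9.9
position: [0.4461, 0.0663, 0.046]
orientation: [0.0, 1.0, -0.0, 0.001]
ft_force: [-0.6, -0.9, 6.2]
grip_width: 0.0478
grasp_force: 26.1
```

Request:
{"fn": "jog_arm", "kwargs": {
  "deltas": [
    [[0,0,0,0,0,-0.06,30],[0,0,0,0,0,-0.4,30],[0,0,0,0,0,-1,30]]
  ]
}}

```text
time: 10.2
position: [0.4425, 0.0661, 0.1231]
orientation: [0.0, 1.0, -0.0, -0.003]
ft_force: [1.4, 0.0, 0.5]
grip_width: 0.0481
grasp_force: 26.0
```

Request:
{"fn": "jog_arm", "kwargs": {
  "deltas": [
    [[0,0,0,0,0,-0.5,30],[0,0,0,0.1,0.3,-0.5,30],[0,0,0,0.1,1,-0.5,30],[0,0,0,0.1,1,-0.5,30]]
  ]
}}

```text
time: 10.6
position: [0.437, 0.1499, 0.1654]
orientation: [-0.002, 1.0, 0.001, 0.0]
ft_force: [0.6, -0.1, -0.6]
grip_width: 0.0476
grasp_force: 26.1
```

Request:
{"fn": "jog_arm", "kwargs": {
  "deltas": [
    [[0,0,0,0.1,0.6,0,30],[0,0,0,0.2,1,0,30]]
  ]
}}

```text
time: 10.8
position: [0.4208, 0.2278, 0.1648]
orientation: [0.0, 1.0, 0.0, -0.0]
ft_force: [-0.5, -0.4, -0.8]
grip_width: 0.048
grasp_force: 26.2
```

Request:
{"fn": "jog_arm", "kwargs": {
  "deltas": [
    [[0,0,0,0.1,0.6,0,30],[0,0,0,0.2,1,0,30],[0,0,0,0.2,1,0,30],[0,0,0,0.2,1,0,30],[0,0,0,0.2,1,0,30]]
  ]
}}

```text
time: 11.3
position: [0.4052, 0.3055, 0.1647]
orientation: [0.0, 1.0, -0.0, -0.0]
ft_force: [0.5, -0.1, -0.7]
grip_width: 0.048
grasp_force: 26.2
```

Run:
```python
from h import *
info();c,im=grab('wrist','w8');p=np.array(robot.state()['position'])
o=lids(c,im,p[:2],.025,p[2]+.021);print('off',o-p[:2])
mouth(c,im,(.397,.353),.0185,.074);mouth(c,im,(.404,.204),.0265,.09)
```

```text
t 11.3 pos [0.4052 0.3055 0.1647] q6 0.65 w 0.048 g 26.2 F [ 0.4563 -0.0617 -0.7148]
[[-1.0, 0.0008, -0.0005], [0.0008, 1.0, -0.0007], [0.0005, -0.0007, -1.0]]
lid [0.4027 0.3053] n 128 rms mm 0.2219214244337417 free fit [0.4034 0.3053 0.0244]
off [-0.0027  0.    ]
mouth 150 [0.3954 0.3527 0.0192] 158 rms mm 0.22869769268205956
mouth 150 [0.4044 0.2044 0.0265] 225 rms mm 0.20434745600992635
mouth 170 [0.4044 0.2045 0.0266] 226 rms mm 0.2025358731619426
mouth 190 [0.4045 0.2044 0.0266] 227 rms mm 0.19656704445162151
mouth 210 [0.4045 0.2044 0.0267] 227 rms mm 0.20639480377098174
mouth 230 [0.4045 0.2044 0.0268] 229 rms mm 0.20140974851541996
```

Request:
{"fn": "jog_arm", "kwargs": {
  "deltas": [
    [[0,0,0,0.1,0.59,0,30],[0,0,0,0.1,0.59,0.4,30],[0,0,0,0.1,0.59,0.8,30],[0,0,0,0.1,0.59,0.93,30],[0,0,0,0.1,0.59,0.93,30],[0,0,0,0.1,0.59,0.93,30]]
  ]
}}

```text
time: 11.95
position: [0.398, 0.3533, 0.0917]
orientation: [0.001, 1.0, 0.0, 0.0]
ft_force: [0.1, 0.4, 0.2]
grip_width: 0.0476
grasp_force: 26.3
```

Request:
{"fn": "jog_arm", "kwargs": {
  "deltas": [
    [[0,0,0,0,0,0.08,30],[0,0,0,0,0,0.16,30],[0,0,0,0,0,0.22,30],[0,0,0,0,0,0.28,30],[0,0,0,0,0,0.28,30],[0,0,0,0,0,0.28,30]]
  ]
}}

```text
time: 12.55
position: [0.3971, 0.3535, 0.068]
orientation: [0.0, 1.0, -0.0, -0.0]
ft_force: [0.7, 0.4, -0.2]
grip_width: 0.0479
grasp_force: 26.3
```

Request:
{"fn": "jog_arm", "kwargs": {
  "deltas": [
    [[0,0,0,0,0,0.02,30],[0,0,0,0,0,0.04,30],[0,0,0,0,0,0.055,30],[0,0,0,0,0,0.055,30]]
  ]
}}

```text
time: 12.95
position: [0.3974, 0.3536, 0.064]
orientation: [0.0, 1.0, 0.0, 0.0]
ft_force: [-0.0, -1.9, 3.2]
grip_width: 0.048
grasp_force: 26.7
```

Contact felt at full depth. Releasing and checking.

Request:
{"fn": "jog_arm", "kwargs": {
  "deltas": [
    [[0,0,0,0,0,0,50],[0,0,0,0,0,0,72],[0,0,0,0,0,0,72],[0,0,0,0,0,0,72],[0,0,0,0,0,-0.2,72],[0,0,0,0,0,-0.6,72],[0,0,0,0,0,-1,72]]
  ]
}}

```text
time: 13.65
position: [0.3968, 0.3532, 0.1439]
orientation: [0.0, 1.0, -0.001, -0.001]
ft_force: [0.2, 0.3, -0.9]
grip_width: 0.0618
grasp_force: 0.0
```

Request:
{"fn": "jog_arm", "kwargs": {
  "deltas": [
    [[0,0,0,0,-0.5,-0.3,80],[0,0,0,0,-0.6,-0.3,80],[0,0,0,0,-0.6,-0.3,80],[0,0,0,0,-0.6,-0.3,80]]
  ]
}}

```text
time: 14.05
position: [0.397, 0.3056, 0.1667]
orientation: [0.0, 1.0, -0.0, -0.001]
ft_force: [0.4, 0.9, 0.9]
grip_width: 0.0681
grasp_force: 0.0
```

Run:
```python
from h import *
info();c,im=grab('wrist','w9');lids(c,im,(.3954,.3527),.025,.084)
```

```text
t 14.05 pos [0.397  0.3056 0.1667] q6 0.66 w 0.0681 g 0.0 F [0.3728 0.9086 0.8776]
[[-1.0, 0.0008, -0.001], [0.0008, 1.0, -0.0003], [0.001, -0.0003, -1.0]]
lid [0.3963 0.3533] n 76 rms mm 0.23934589695680927 free fit [0.3964 0.3533 0.025 ]
```

Request:
{"fn": "jog_arm", "kwargs": {
  "deltas": [
    [[0,0,0,-0.1,-0.5,0,85],[0,0,0,-0.2,-1,0,85]]
  ]
}}

```text
time: 14.3
position: [0.4128, 0.2258, 0.1662]
orientation: [-0.002, 1.0, -0.0, -0.001]
ft_force: [0.2, -0.4, 0.2]
grip_width: 0.0726
grasp_force: 0.0
```

Request:
{"fn": "jog_arm", "kwargs": {
  "deltas": [
    [[0,0,0,-0.1,-0.5,0,85],[0,0,0,-0.2,-1,0,85]]
  ]
}}

```text
time: 14.5
position: [0.429, 0.1448, 0.1664]
orientation: [-0.001, 1.0, -0.0, -0.001]
ft_force: [0.7, -0.2, 0.4]
grip_width: 0.0728
grasp_force: 0.0
```

Request:
{"fn": "jog_arm", "kwargs": {
  "deltas": [
    [[0,0,0,-0.1,-0.5,0,88],[0,0,0,-0.2,-1,0,88],[0,0,0,-0.2,-1,0,88],[0,0,0,-0.2,-1,0,88],[0,0,0,-0.2,-1,0,88]]
  ]
}}

```text
time: 15.0
position: [0.445, 0.0664, 0.167]
orientation: [-0.0, 1.0, 0.0, -0.001]
ft_force: [0.8, -0.2, -0.0]
grip_width: 0.0755
grasp_force: 0.0
```

Run:
```python
from h import *
info();c,im=grab('wrist','w10');lids(c,im,(.445,.066),.029,.044);mouth(c,im,(.4605,-.0697),.0225,.082,200)
```

```text
t 15.0 pos [0.445  0.0664 0.167 ] q6 0.15 w 0.0755 g 0.0 F [ 0.8331 -0.1677 -0.0243]
[[-1.0, -0.0008, -0.0014], [-0.0008, 1.0, 0.0002], [0.0014, 0.0002, -1.0]]
lid [0.4457 0.0663] n 77 rms mm 0.25187613454520164 free fit [0.4457 0.0663 0.029 ]
mouth 200 [ 0.4603 -0.0702  0.0227] 180 rms mm 0.20958864403818317
```

Request:
{"fn": "jog_arm", "kwargs": {
  "deltas": [
    [[0,0,0,-0.01,0,0.5,88],[0,0,0,-0.01,0,1,88]]
  ]
}}

```text
time: 15.25
position: [0.4471, 0.0671, 0.0877]
orientation: [-0.001, 1.0, 0.0, 0.002]
ft_force: [0.7, -0.6, 0.0]
grip_width: 0.0748
grasp_force: 0.0
```

Request:
{"fn": "jog_arm", "kwargs": {
  "deltas": [
    [[0,0,0,0,0,0.4,88],[0,0,0,0,0,0.7,88],[0,0,0,0,0,0.78,88],[0,0,0,0,0,0.78,88],[0,0,0,0,0,0.78,70],[0,0,0,0,0,0.78,50],[0,0,0,0,0,0.78,40],[0,0,0,0,0,0.78,40],[0,0,0,0,0,0.78,40]]
  ]
}}

```text
time: 16.15
position: [0.4472, 0.066, 0.0269]
orientation: [0.0, 1.0, 0.001, 0.002]
ft_force: [-1.0, 1.2, 7.6]
grip_width: 0.0558
grasp_force: 27.0
```

Request:
{"fn": "jog_arm", "kwargs": {
  "deltas": [
    [[0,0,0,0,0,-0.06,40],[0,0,0,0,0,-0.4,40],[0,0,0,0,0,-1,40]]
  ]
}}

```text
time: 16.45
position: [0.4436, 0.065, 0.1039]
orientation: [0.0, 1.0, -0.001, -0.003]
ft_force: [0.9, 1.1, -0.5]
grip_width: 0.0558
grasp_force: 26.8
```

Request:
{"fn": "jog_arm", "kwargs": {
  "deltas": [
    [[0,0,0,0,0,-0.6,40],[0,0,0,-0.1,-0.2,-0.7,40],[0,0,0,-0.1,-1,-0.7,40],[0,0,0,-0.1,-1,-0.7,40],[0,0,0,-0.1,-1,-0.7,40],[0,0,0,-0.1,-1,-0.7,40]]
  ]
}}

```text
time: 17.05
position: [0.4539, -0.0146, 0.1615]
orientation: [0.001, 1.0, 0.0, 0.0]
ft_force: [-0.3, -0.3, -0.4]
grip_width: 0.0558
grasp_force: 26.9
```

Run:
```python
from h import *
info();c,im=grab('wrist','w11');p=np.array(robot.state()['position'])
o=lids(c,im,p[:2],.029,p[2]+.0195);print('off',o-p[:2])
mouth(c,im,(.4605,-.07),.0225,.082,200);lids(c,im,(.445,.066),.033,.022)
```

```text
t 17.05 pos [ 0.4539 -0.0146  0.1615] q6 -0.03 w 0.0558 g 26.9 F [-0.3111 -0.2873 -0.4332]
[[-1.0, 0.0015, 0.0002], [0.0015, 1.0, 0.0002], [-0.0002, 0.0002, -1.0]]
lid [ 0.4498 -0.0147] n 144 rms mm 0.29741804995868804 free fit [ 0.4509 -0.0147  0.0281]
off [-0.004  -0.0006]
mouth 200 [ 0.4604 -0.0707  0.0225] 191 rms mm 0.7142422410608416
lid [0.4475 0.0667] n 82 rms mm 0.25677747603769396 free fit [0.4472 0.0667 0.0332]
```

Run:
```python
from h import *
im=cv2.imread('pics/w11.png');c=robot.get_calibration('wrist');p=np.array(robot.state()['position'])
for d in(.0155,.017):
  o=lids(c,im,p[:2],.029,p[2]+d);print('off',o-p[:2])
info()
```

```text
lid [ 0.4534 -0.0143] n 140 rms mm 0.19567990502396934 free fit [ 0.4534 -0.0143  0.029 ]
off [-0.0004 -0.0001]
lid [ 0.452  -0.0143] n 140 rms mm 0.21204342944595309 free fit [ 0.4525 -0.0143  0.0286]
off [-0.0018 -0.0002]
t 17.1 pos [ 0.4539 -0.0142  0.1614] q6 -0.03 w 0.0558 g 26.9 F [-0.8391 -0.6488 -0.833 ]
[[-1.0, 0.0003, 0.0], [0.0003, 1.0, 0.0002], [-0.0, 0.0002, -1.0]]
```

Request:
{"fn": "jog_arm", "kwargs": {
  "deltas": [
    [[0,0,0,-0.09,-0.5,0,40],[0,0,0,-0.09,-0.7,0.3,40],[0,0,0,-0.09,-0.7,0.7,40],[0,0,0,-0.09,-0.7,0.7,40],[0,0,0,-0.09,-0.7,0.7,40]]
  ]
}}

```text
time: 17.6
position: [0.4607, -0.0696, 0.1054]
orientation: [-0.001, 1.0, 0.0, -0.001]
ft_force: [0.5, 0.2, 0.5]
grip_width: 0.0559
grasp_force: 26.9
```

Request:
{"fn": "jog_arm", "kwargs": {
  "deltas": [
    [[0,0,0,0,0,0.08,40],[0,0,0,0,0,0.16,40],[0,0,0,0,0,0.24,40],[0,0,0,0,0,0.3,40],[0,0,0,0,0,0.3,40],[0,0,0,0,0,0.3,40]]
  ]
}}

```text
time: 18.2
position: [0.461, -0.0705, 0.0812]
orientation: [0.0, 1.0, 0.0, -0.0]
ft_force: [0.0, -0.1, 0.2]
grip_width: 0.0557
grasp_force: 26.9
```

Request:
{"fn": "jog_arm", "kwargs": {
  "deltas": [
    [[0,0,0,0,0,0.02,40],[0,0,0,0,0,0.04,40],[0,0,0,0,0,0.05,40],[0,0,0,0,0,0.05,40]]
  ]
}}

```text
time: 18.6
position: [0.461, -0.0705, 0.0772]
orientation: [0.0, 1.0, 0.0, -0.0]
ft_force: [-0.1, -0.7, -0.6]
grip_width: 0.056
grasp_force: 26.9
```

Request:
{"fn": "jog_arm", "kwargs": {
  "deltas": [
    [[0,0,0,0,0,0.015,40],[0,0,0,0,0,0.03,40],[0,0,0,0,0,0.035,40],[0,0,0,0,0,0.035,40]]
  ]
}}

```text
time: 19.0
position: [0.4612, -0.0705, 0.0749]
orientation: [0.0, 1.0, -0.0, 0.0]
ft_force: [-1.1, 0.0, 5.1]
grip_width: 0.0556
grasp_force: 27.3
```

Seated at the expected height. Release, check, back to the pile for lid_xl.

Request:
{"fn": "jog_arm", "kwargs": {
  "deltas": [
    [[0,0,0,0,0,0,60],[0,0,0,0,0,0,80],[0,0,0,0,0,0,80],[0,0,0,0,0,0,80],[0,0,0,0,0,-0.2,80],[0,0,0,0,0,-0.6,80],[0,0,0,0,0,-1,80]]
  ]
}}

```text
time: 19.7
position: [0.4605, -0.0704, 0.1547]
orientation: [0.0, 1.0, 0.0, -0.001]
ft_force: [1.3, -0.5, -0.4]
grip_width: 0.0684
grasp_force: 0.0
```

Request:
{"fn": "jog_arm", "kwargs": {
  "deltas": [
    [[0,0,0,0.1,0.5,-0.2,95],[0,0,0,0.1,0.8,-0.2,95],[0,0,0,0.1,0.8,-0.2,95],[0,0,0,0.1,0.8,-0.2,95]]
  ]
}}

```text
time: 20.1
position: [0.4531, -0.0063, 0.1703]
orientation: [-0.001, 1.0, -0.0, -0.0]
ft_force: [0.1, 0.0, -0.5]
grip_width: 0.0808
grasp_force: 0.0
```

Run:
```python
from h import *
info();c,im=grab('wrist','w12');lids(c,im,(.4605,-.07),.029,.092)
```

```text
t 20.1 pos [ 0.4531 -0.0063  0.1703] q6 -0.01 w 0.0808 g 0.0 F [ 0.1325  0.0405 -0.5417]
[[-1.0, -0.001, -0.0002], [-0.001, 1.0, -0.0003], [0.0002, -0.0003, -1.0]]
lid [ 0.4598 -0.0704] n 88 rms mm 0.24453803983794375 free fit [ 0.4599 -0.0704  0.0289]
```

Request:
{"fn": "jog_arm", "kwargs": {
  "deltas": [
    [[0,0,0,0.04,0.5,0,98],[0,0,0,0.06,0.9,0,98],[0,0,0,0.06,0.9,0,98],[0,0,0,0.06,0.9,0,98],[0,0,0,0.06,0.9,0,98]]
  ]
}}

```text
time: 20.65
position: [0.4484, 0.0646, 0.1702]
orientation: [0.001, 1.0, -0.0, -0.0]
ft_force: [0.3, 0.1, -0.7]
grip_width: 0.0834
grasp_force: 0.0
```

Run:
```python
from h import *
info();c,im=grab('wrist','w13');lids(c,im,(.447,.066),.033,.022);lids(c,im,(.4605,-.07),.029,.092)
mouth(c,im,(.404,.204),.0265,.09,190)
```

```text
t 20.65 pos [0.4484 0.0646 0.1702] q6 0.14 w 0.0834 g 0.0 F [ 0.2625  0.0898 -0.7397]
[[-1.0, 0.0014, -0.0006], [0.0014, 1.0, -0.0005], [0.0006, -0.0005, -1.0]]
lid [0.4474 0.0669] n 79 rms mm 0.25798858112753426 free fit [0.4471 0.0669 0.0333]
lid [ 0.4598 -0.0699] n 88 rms mm 0.425580045900844 free fit [ 0.4587 -0.0698  0.03  ]
```

Request:
{"fn": "jog_arm", "kwargs": {
  "deltas": [
    [[0,0,0,0.013,0.029,0.5,98],[0,0,0,0.013,0.029,1,98]]
  ]
}}

```text
time: 20.9
position: [0.4486, 0.0671, 0.0906]
orientation: [0.001, 1.0, 0.0, 0.002]
ft_force: [0.1, 0.4, -0.9]
grip_width: 0.0835
grasp_force: 0.0
```

Request:
{"fn": "jog_arm", "kwargs": {
  "deltas": [
    [[0,0,0,0,0,0.4,98],[0,0,0,0,0,0.8,98],[0,0,0,0,0,1,98],[0,0,0,0,0,1,98]]
  ]
}}

```text
time: 21.3
position: [0.4453, 0.0665, 0.0081]
orientation: [0.001, 1.0, -0.0, -0.002]
ft_force: [0.3, -0.4, 0.6]
grip_width: 0.0839
grasp_force: 0.0
```

Request:
{"fn": "jog_arm", "kwargs": {
  "deltas": [
    [[0,0,0,0,0,0.1,98],[0,0,0,0,0,0.16,98],[0,0,0,0,0,0.16,90],[0,0,0,0,0,0.16,82]]
  ]
}}

```text
time: 21.7
position: [0.4478, 0.0678, -0.0017]
orientation: [0.0, 1.0, 0.0, 0.001]
ft_force: [0.9, 0.8, -0.4]
grip_width: 0.0699
grasp_force: 0.0
```

Request:
{"fn": "jog_arm", "kwargs": {
  "deltas": [
    [[0,0,0,0,0,0,70],[0,0,0,0,0,0,55],[0,0,0,0,0,0,50],[0,0,0,0,0,0,50]]
  ]
}}

```text
time: 22.1
position: [0.4478, 0.0679, -0.0014]
orientation: [0.0, 1.0, -0.0, 0.001]
ft_force: [-3.2, -0.8, 6.1]
grip_width: 0.0636
grasp_force: 27.0
```

Request:
{"fn": "jog_arm", "kwargs": {
  "deltas": [
    [[0,0,0,0,0,-0.06,50],[0,0,0,0,0,-0.4,50],[0,0,0,0,0,-1,50]]
  ]
}}

```text
time: 22.4
position: [0.4447, 0.0675, 0.0761]
orientation: [0.0, 1.0, -0.0, -0.003]
ft_force: [1.1, 0.2, -0.2]
grip_width: 0.0636
grasp_force: 28.0
```

Request:
{"fn": "jog_arm", "kwargs": {
  "deltas": [
    [[0,0,0,0,0,-0.5,50],[0,0,0,0,0,-1,50]]
  ]
}}

```text
time: 22.6
position: [0.4471, 0.0679, 0.1597]
orientation: [0.0, 1.0, 0.0, 0.0]
ft_force: [0.8, 0.6, -0.6]
grip_width: 0.0639
grasp_force: 28.0
```

Request:
{"fn": "jog_arm", "kwargs": {
  "deltas": [
    [[0,0,0,0.2,0.5,-0.05,50],[0,0,0,0.4,0.7,-0.05,50],[0,0,0,0.4,0.7,-0.05,50],[0,0,0,0.4,0.7,-0.05,50],[0,0,0,0.4,0.7,-0.05,50]]
  ]
}}

```text
time: 23.1
position: [0.4156, 0.1235, 0.1616]
orientation: [0.0, 1.0, -0.0, -0.0]
ft_force: [0.5, -0.5, -0.7]
grip_width: 0.0638
grasp_force: 28.0
```

Run:
```python
from h import *
info();c,im=grab('wrist','w14');p=np.array(robot.state()['position'])
for d in (.022,.0235):
  o=lids(c,im,p[:2],.033,p[2]+d);print('off',o-p[:2])
mouth(c,im,(.4044,.2044),.0265,.09)
```

```text
t 23.1 pos [0.4156 0.1235 0.1616] q6 0.29 w 0.0638 g 28.0 F [ 0.5067 -0.4846 -0.6979]
[[-1.0, 0.0006, -0.0], [0.0006, 1.0, -0.0003], [0.0, -0.0003, -1.0]]
lid [0.416  0.1232] n 165 rms mm 0.21460214519047666 free fit [0.4162 0.1232 0.0328]
off [ 0.0004 -0.0002]
lid [0.4145 0.1232] n 167 rms mm 0.249687400723074 free fit [0.4152 0.1232 0.0324]
off [-0.0011 -0.0002]
mouth 150 [0.4044 0.2038 0.0271] 239 rms mm 0.2131243574720117
```

View pics/w14.png

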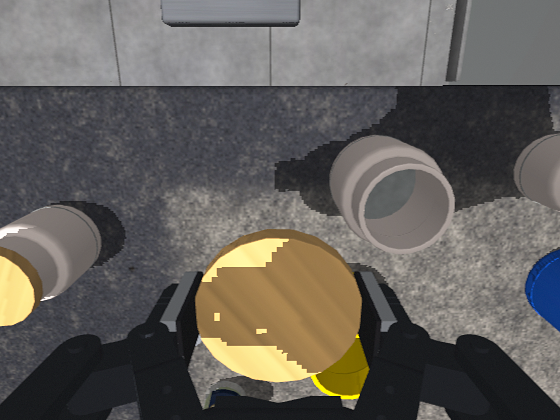

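The largest lid is held level at (278,305). The jar_xl mouth is at (405,205), and the fingers are clear of yellow. Placing it.

Request:
{"fn": "jog_arm", "kwargs": {
  "deltas": [
    [[0,0,0,0.14,0.5,0,50],[0,0,0,0.14,1,0.2,50],[0,0,0,0.14,1,0.65,50],[0,0,0,0.14,1,0.65,50],[0,0,0,0.14,1,0.65,50]]
  ]
}}

```text
time: 23.65
position: [0.4038, 0.2031, 0.1095]
orientation: [0.001, 1.0, -0.001, -0.001]
ft_force: [0.3, -0.2, -0.2]
grip_width: 0.064
grasp_force: 28.2
```

Request:
{"fn": "jog_arm", "kwargs": {
  "deltas": [
    [[0,0,0,0,0.008,0.1,50],[0,0,0,0,0.008,0.2,50],[0,0,0,0,0.008,0.28,50],[0,0,0,0,0.008,0.35,50],[0,0,0,0,0.008,0.35,50],[0,0,0,0,0.008,0.35,50]]
  ]
}}

```text
time: 24.25
position: [0.4041, 0.2044, 0.0817]
orientation: [0.0, 1.0, -0.0, -0.0]
ft_force: [0.7, 1.3, -0.9]
grip_width: 0.0637
grasp_force: 28.2
```

Request:
{"fn": "jog_arm", "kwargs": {
  "deltas": [
    [[0,0,0,0,0,0.02,50],[0,0,0,0,0,0.04,50],[0,0,0,0,0,0.04,50],[0,0,0,0,0,0.04,50]]
  ]
}}

```text
time: 24.65
position: [0.4041, 0.2045, 0.0785]
orientation: [0.0, 1.0, 0.0, 0.0]
ft_force: [0.6, -0.1, 0.0]
grip_width: 0.0639
grasp_force: 28.2
```

Request:
{"fn": "jog_arm", "kwargs": {
  "deltas": [
    [[0,0,0,0,0,0.015,50],[0,0,0,0,0,0.03,50],[0,0,0,0,0,0.03,50],[0,0,0,0,0,0.03,50]]
  ]
}}

```text
time: 25.05
position: [0.4043, 0.2045, 0.0766]
orientation: [0.0, 1.0, 0.0, 0.0]
ft_force: [-2.2, -1.5, 5.9]
grip_width: 0.0639
grasp_force: 28.7
```

Request:
{"fn": "jog_arm", "kwargs": {
  "deltas": [
    [[0,0,0,0,0,0,70],[0,0,0,0,0,0,92],[0,0,0,0,0,0,92],[0,0,0,0,0,0,92],[0,0,0,0,0,-0.2,92],[0,0,0,0,0,-0.6,92],[0,0,0,0,0,-1,92]]
  ]
}}

```text
time: 25.75
position: [0.4036, 0.2042, 0.1563]
orientation: [0.0, 1.0, -0.0, -0.001]
ft_force: [-0.0, 0.6, 1.2]
grip_width: 0.0782
grasp_force: 0.0
```

Request:
{"fn": "jog_arm", "kwargs": {
  "deltas": [
    [[0,0,0,0.1,-0.5,-0.4,92],[0,0,0,0.2,-1,-0.8,92],[0,0,0,0.2,-1,-0.8,92],[0,0,0,0.2,-1,-0.8,92],[0,0,0,0.2,-1,-0.8,92]]
  ]
}}

```text
time: 26.25
position: [0.388, 0.1248, 0.2191]
orientation: [0.0, 1.0, 0.0, -0.0]
ft_force: [0.3, 0.3, 0.1]
grip_width: 0.0784
grasp_force: 0.0
```

Run:
```python
from h import *
info();c,im=grab('wrist','w15')
lids(c,im,(.4044,.2044),.033,.1);lids(c,im,(.46,-.07),.029,.092)
c,t=grab('top');c2,s=grab('side')
g=cv2.cvtColor(t,cv2.COLOR_BGR2HSV);m=cv2.inRange(g,(8,40,120),(32,220,255))
for n,x,y,z in(('s',.4065,-.359,.076),('m',.3963,.3533,.084),('l',.46,-.07,.092),('xl',.4044,.2044,.1)):
    u,v=proj(c,[x,y,z]).astype(int);k=cv2.findContours(m[v-20:v+20,u-20:u+20],cv2.RETR_EXTERNAL,cv2.CHAIN_APPROX_NONE)[0]
    if k: e=cv2.fitEllipse(max(k,key=len));print(n,'top',ray(c,np.array(e[0])+(u-20,v-20),z)[:2],np.array(e[1])*(1.452-z)/514.6)
a=cv2.resize(s[130:350,160:380],(600,600),interpolation=cv2.INTER_CUBIC);cv2.imwrite('pics/s15.png',a)
```

```text
t 26.25 pos [0.388  0.1248 0.2191] q6 0.31 w 0.0784 g 0.0 F [0.3482 0.2975 0.1114]
[[-1.0, 0.0003, -0.001], [0.0003, 1.0, 0.0], [0.001, 0.0, -1.0]]
lid [0.4039 0.2043] n 87 rms mm 0.26635096306314227 free fit [0.4037 0.2043 0.0331]
lid [ 0.4597 -0.0697] n 69 rms mm 0.4786399872584613 free fit [ 0.4586 -0.0696  0.03  ]
s top [ 0.4075 -0.3616] [0.0456 0.0467]
m top [0.3975 0.3522] [0.052  0.0532]
l top [ 0.461 -0.073] [0.0597 0.0635]
xl top [0.3873 0.1983] [0.0738 0.1242]
```

View pics/s15.png

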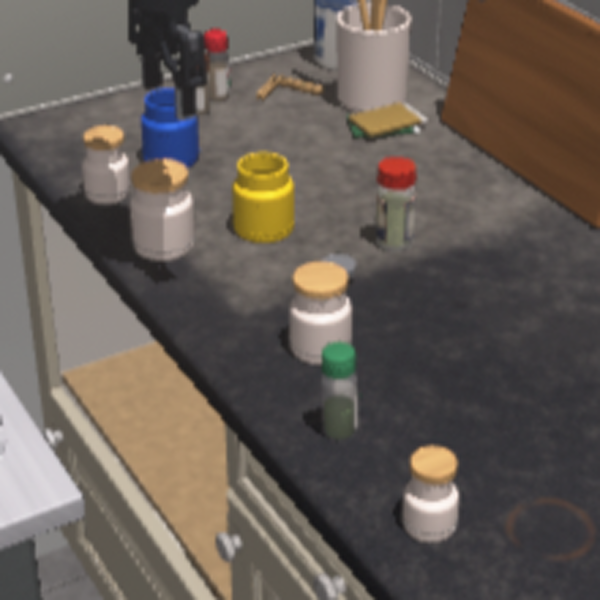

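All four lids sit level and fully down on their own jars: jar_m (104,137), jar_xl (160,175), jar_l (320,278) and jar_s (433,463). The green and red spices are still standing, and the arm is clear of everything.

```bash
python3 -c "
from bench import robot
print(robot.hand_in())"
```

```text
the job is handed in; nothing more can be done
None
```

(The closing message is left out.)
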